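# Find the stamped parts crate and push it to the dispatch line

## Task

Two blue parts crates that look alike stand on the desk, and one of them has a round orange and white stamp underneath. With the fingertips tip both crates over onto their sides so that the undersides can be seen, then push the stamped one, still lying on its side, to the yellow dispatch line until it lies across it with its middle centred over the tape. Leave the other crate lying where it fell, pick neither crate up, and do not disturb the other things on the desk.

Things in the scene. Friction and masses are not known exactly. Their poses are not given: they have to be found in the camera images.
- stamped_crate: open blue plastic parts crate, 60 (x) x 90 (y) x 110 mm high (z), walls 4 mm, about 0.25 kg, loose, empty, upright at the start, 90 mm wide -x face roughly towards the robot. Origin: centre of its underside; z to the open top. This is the one with the stamp: an orange and white disc 48 mm across in the middle of its underside.
- plain_crate: open blue plastic parts crate, 60 (x) x 90 (y) x 110 mm high (z), walls 4 mm, about 0.25 kg, loose, empty, upright at the start, 90 mm wide -x face roughly towards the robot. Origin: centre of its underside; z to the open top. This one has a plain blue underside.
- stamped_crate_mid (a point): middle of the stamped crate, 55 mm above its underside along its z. Friction on the desk is about 0.8 to 1.2: pushed level near the top of its -x face a crate tips about its far bottom edge and past some 30 degrees falls on its +x face by itself; then it lies 60 mm high, underside towards the robot, and slides when pushed low on a side.
- plain_crate_mid (a point): middle of the plain crate, 55 mm above its underside along its z
- dispatch_line: yellow tape line stuck flat on the desk between the crates, 300 mm long (along its x, which runs roughly away from the robot) and 25 mm wide (its y); no height to speak of. Origin: its middle, on the desk top.
- dropper: white dropper bottle with a blue label, 34 x 34 x 94 mm, loose, standing near the front end of the tape line; origin: centre of its underside. Bystander.
- eraser: blue and white eraser, 21 x 46 x 12 mm, loose, near the front end of the tape line; origin: centre of its underside. Bystander.
- tweezers: steel tweezers, 120 x 16 x 8 mm, loose, lying at the front right edge of the desk; origin: centre of the underside. Bystander.
- multimeter: yellow and black multimeter, 120 x 62 x 42 mm, loose, lying at the back right; origin: centre of its underside. Bystander.
- flux_tin: small round tin with green lid, 50 mm across, 23 mm high, loose, at the back right; origin: centre of its underside. Bystander.

How it is judged (in metres and radians):
On the way:
1. both crates lie tipped over on a side, both still clear of the dispatch line (middles more than 70 mm to the side of it) (angle between stamped_crate's own z axis and vertical between 1.4 and 1.75 rad and angle between plain_crate's own z axis and vertical between 1.4 and 1.75 rad and (y of stamped_crate_mid in the frame of dispatch_line above 0.07 m or y of stamped_crate_mid in the frame of dispatch_line below -0.07 m) and (y of plain_crate_mid in the frame of dispatch_line above 0.07 m or y of plain_crate_mid in the frame of dispatch_line below -0.07 m)), for 0.2 s.
At the end, for the whole second after the job is handed in: Stamped crate at rest on its side, its middle within 25 mm of the tape's centre line and within 130 mm of its midpoint along it; plain crate at rest on its side, middle under 160 mm from where it stood (tipping alone moves it some 90 mm) and over 70 mm from the tape (angle between stamped_crate's own z axis and vertical between 1.4 and 1.75 rad and angle between plain_crate's own z axis and vertical between 1.4 and 1.75 rad and y of stamped_crate_mid in the frame of dispatch_line between -0.025 and 0.025 m and x of stamped_crate_mid in the frame of dispatch_line between -0.13 and 0.13 m and (y of plain_crate_mid in the frame of dispatch_line above 0.07 m or y of plain_crate_mid in the frame of dispatch_line below -0.07 m) and distance of plain_crate_mid from where it was at the start of the episode below 0.16 m and height (world z) of each of stamped_crate_mid, plain_crate_mid below 0.06 m and linear speed of each of stamped_crate, plain_crate below 0.02 m/s); the robot touches nothing.
It fails at once if the stamped crate is lifted off the desk ((angle between stamped_crate's own z axis and vertical below 0.35 rad and height (world z) of stamped_crate above 0.025 m) or (angle between stamped_crate's own z axis and vertical above 1.4 rad and height (world z) of stamped_crate_mid above 0.06 m) or height (world z) of stamped_crate_mid above 0.085 m).
It fails at once if the plain crate is lifted off the desk ((angle between plain_crate's own z axis and vertical below 0.35 rad and height (world z) of plain_crate above 0.025 m) or (angle between plain_crate's own z axis and vertical above 1.4 rad and height (world z) of plain_crate_mid above 0.06 m) or height (world z) of plain_crate_mid above 0.085 m).
It fails at once if a bystander (dropper bottle, eraser, green tin, tweezers, multimeter) is moved by more than 20 mm (distance of any of dropper, eraser, tweezers, multimeter, flux_tin from where it was at the start of the episode above 0.02 m).
It also fails if it takes over 61 s, if anything falls off the work surface, if the arm or the gripper's body presses on something with over 40 N, if the wrist force passes 120 N, or if a joint passes its speed limit or range.

## Robot

A 7-joint arm with a two-finger parallel gripper is mounted at the origin on a cart in front of the work surface, level with it; the furniture and walls round the work are solid. World frame = base frame: x ahead of the robot, y to its left, z up, the work surface at z = 0. Lengths are in mm, angles in rad, forces in N, time in s.
With the tool pointing down it reaches from about 425 to 875 mm from the base axis. Payload 8.4 kg.
Tool frame: the origin (TCP) lies where the fingers leave the gripper's body, on its centre line; the fingertips stand 70 mm ahead of it and the grasp point (between the pads) lies 51 mm ahead of it (grip_depth is the distance from the TCP to the grasp point, in mm); z points along the fingers, y is the line along which they close (so a half turn about z gives the same grasp; the last joint's range is limited). The gripper opens to 87 mm and grips with 3 to 60 N. Pads are 19 mm wide; open, the fingers measure 117 mm over their backs; the gripper's body (75 mm by 190 mm) begins 51 mm behind the grasp point.
Start: joints at [1.097, 0.333, 0.04, 1.465, -0.013, 1.343, -0.059], TCP at [237.933, -604.86, 292.246] pointing down, gripper open.
Joint ranges: [-2.58, 2.58], [-0.38, 2.09], [-1.3, 1.39], [0.25, 2.4], [-1.5, 4.64], [0.08, 2.09], [-2.65, 2.65]. Speed limits (rad/s): [2.22, 2.22, 2.79, 2.79, 3.14, 3.14, 3.14].

## Interface

Orientations are given as a unit quaternion [x, y, z, w].
In Python, from station import read_state, grab_frame, calibration, job_done, look_for, masks_of, grip_depth gives the robot as it stands.
- The arm moves only by the tool apply_moves, never from a script. Its argument "motion" is a list of rows, each an object of numbers: "x", "y", "z": the shift along the world's x, y, z as a fraction of full scale; "ax", "ay", "az": the turn, a rotation vector about the world's x, y, z as a fraction of full scale. A call has 1 to 5 rows; each row shifts and turns the commanded pose from where the row before left it; what a row does not reach is not made up. Full scale, the value 1, is 0.2 m for a shift and 180 degrees for a turn. A row lasts 1/8 s, in which the tool goes at most 62.5 mm and 10.7 degrees, less where a joint would pass 70% of its speed; a pose out of reach is approached as far as the arm can. A call with a number of a shift or a turn outside -1 to 1 is refused whole. A call with a gripper value outside its range is refused whole. "fingers" is the opening, from -1 (shut) to 1 (fully open), set as the call begins (left out, the last holds). The fingers move at their own pace and stop on an object; "squeeze" is the grip in N (left out, the last holds). Time passes only in rows, so rows that do not move let the fingers close. It gives the time, the measured TCP pose, the force, the opening and the grip force at its end, in the units of the state.
- read_state(): the state, without advancing time (a new reading comes with each control period).
- grab_frame(name): name is "scene" or "side" or "wrist"; returns the picture (384x512x3 uint8, red, green, blue); there is no depth.
- calibration(name): a dict with "intrinsics" (3x3 intrinsics, pixels), "dist_coeffs" ([k1, k2, p1, p2, k3] as OpenCV has them; the pictures are not rectified), "R" (3x3) and "t" (3): a world point X has camera coordinates R X + t. Camera axes: x right, y down, z forward; pixel columns grow to the right and rows downward; lengths in mm; the calibration is good to about 2 mm. A picture is of the moment at which its call begins: read the wrist's pose just before it. calibration takes no time and is no camera call; for the wrist camera it gives the pose at the moment of the call.
- job_done(): hands the job in; it is judged then, once.
Trained networks look in the newest picture that a camera, given by its name, has taken for a name from the list of things; names that differ only in an ending like _2 or _b are one class to them, and where a whole thing is asked for, a point or a joint stands for the part that bears it (a point fixed in the world has none). Each returns a list of dicts, best first, with "conf" (0 to 1); they miss things now and then, are a little off and sometimes report something else, mostly with a low value. They report only what shows in the picture. A call takes as long as a camera call.
- look_for(camera, label): "extent" ([left, top, right, bottom] in pixels, round what is visible of it).
- masks_of(camera, label): "pixels" (384x512 bool, what is visible of it) and "extent" ([left, top, right, bottom] in pixels, round what is visible of it).
The state is a dict: "t": time; "joints": joint angles; "qvel": joint speeds; "effort": joint torques, N m; "tcp_pos": TCP position; "eef_rot": TCP orientation; "wrist_force": force on the tool from outside, world axes, zero at the start; "wrist_torque": the same for the moment, N m; "finger_gap": opening from 0.0 (shut) to 1.0 (fully open); "finger_force": force on a finger pad.
Only numpy, scipy, OpenCV 4.12 (cv2) and the standard library are available. Lean on these libraries where they do the work, as an engineer would, in place of code of your own. Each camera call takes 0.05 s, during which the arm holds its last target. There are 200 camera calls.

## Working session

There is one attempt and no reset: what is moved stays moved. The work goes in short steps, Python scripts to look and compute and a tool call to move; the robot and the scene stay as the last step left them, time stands still between calls to the robot, and variables do not carry over. Pictures are saved under pics/ and viewed, at most 10 in all, crops included, and the job is handed in when it is done.

Besides the shell and the picture viewer there is one more tool, called after "Call:" by a JSON object that holds its "name" and its "arguments". apply_moves: Moves the arm, as the interface text tells. Its arguments: {"type":"object","properties":{"motion":{"type":"array"},"fingers":{"type":"number"},"squeeze":{"type":"number"}},"required":["motion"]}

```bash
mkdir -p pics
cat > h.py <<'E'
import numpy as np, cv2
from station import *
def save(cam,fn):
    f=grab_frame(cam); cv2.imwrite('pics/'+fn,f[:,:,::-1]); return f
def ray(cam,uv,z=0):
    c=calibration(cam);K=np.array(c['intrinsics'],float);d=np.array(c['dist_coeffs'],float);R=np.array(c['R']);t=np.array(c['t']).ravel()
    p=cv2.undistortPoints(np.array(uv,float).reshape(-1,1,2),K,d).reshape(-1,2)
    D=np.c_[p,np.ones(len(p))]@R; o=-R.T@t
    return o+D*((z-o[2])/D[:,2])[:,None]
def proj(cam,X):
    c=calibration(cam);R=np.array(c['R'],float)
    return cv2.projectPoints(np.array(X,float).reshape(-1,1,3),cv2.Rodrigues(R)[0],np.array(c['t'],float),np.array(c['intrinsics'],float),np.array(c['dist_coeffs'],float))[0].reshape(-1,2)
E
python3 - <<'E'
from h import *
a=save('scene','s0.png');b=save('side','d0.png')
cv2.imwrite('pics/both.png',cv2.resize(np.vstack([a,b])[:,:,::-1],None,fx=.78,fy=.78) if 0 else cv2.resize(np.hstack([a,b])[:,:,::-1],(800,300)))
for n in ['stamped_crate','dispatch_line','dropper','eraser','tweezers','multimeter','flux_tin']:
  for c in ['scene','side']:
    print(n,c,[(np.round(r['extent']).tolist(),round(r['conf'],2)) for r in look_for(c,n)][:3])
for c in ['scene','side']:
  k=calibration(c);print(c,-np.array(k['R']).T@np.array(k['t']).ravel())
  m=masks_of(c,'dispatch_line')[0]['pixels'];v,u=np.nonzero(m);P=ray(c,np.c_[u,v])[:,:2];
  r=cv2.minAreaRect(P.astype(np.float32));print(r)
print(read_state())
E
```

```text
stamped_crate scene [([211.0, 244.0, 264.0, 327.0], 0.59), ([317.0, 239.0, 335.0, 271.0], 0.19)]
stamped_crate side [([176.0, 147.0, 204.0, 196.0], 0.78)]
dispatch_line scene [([214.0, 177.0, 323.0, 232.0], 0.63)]
dispatch_line side [([174.0, 218.0, 303.0, 235.0], 0.71)]
dropper scene [([318.0, 236.0, 336.0, 271.0], 0.61)]
dropper side [([145.0, 185.0, 160.0, 224.0], 0.83)]
eraser scene [([330.0, 212.0, 342.0, 232.0], 0.72)]
eraser side [([154.0, 234.0, 169.0, 253.0], 0.49)]
tweezers scene [([352.0, 184.0, 391.0, 211.0], 0.7)]
tweezers side [([116.0, 277.0, 182.0, 287.0], 0.91)]
multimeter scene [([234.0, 111.0, 270.0, 154.0], 0.95)]
multimeter side [([320.0, 241.0, 390.0, 275.0], 0.79)]
flux_tin scene [([203.0, 146.0, 221.0, 163.0], 0.65)]
flux_tin side [([333.0, 214.0, 353.0, 236.0], 0.56), ([155.0, 236.0, 172.0, 254.0], 0.27)]
scene [224.77806963 452.71609959 727.7710444 ]
((575.9939575195312, -0.7484836578369141), (296.9530334472656, 24.858606338500977), 4.9501543045043945)
side [ 473.46835414 -797.47580255  437.38521918]
((572.0623779296875, 2.918445587158203), (301.6067810058594, 35.54362869262695), 5.901098251342773)
{'t': 0.9, 'joints': array([ 1.09679618,  0.33317721,  0.03992156,  1.46541586, -0.01338422,
        1.34328951, -0.05851886]), 'qvel': array([ 0.00143176, -0.00058247,  0.00067693,  0.00056909,  0.00059601,
       -0.00160512,  0.00103146]), 'effort': array([-4.96493794e-04, -6.56107950e+01,  1.33251596e+00, -4.04069209e+01,
       -6.00341661e-02,  3.50807828e-02,  3.91664344e-05]), 'tcp_pos': array([ 237.91710042, -604.86194751,  292.25316112]), 'eef_rot': array([ 9.82498127e-01,  1.86272464e-01, -9.65260325e-06, -9.91584502e-06]), 'wrist_force': array([-0.0446842 , -0.0458539 ,  0.67630546]), 'wrist_torque': array([ 0.02529654, -0.06287237, -0.00296104]), 'finger_force': 0.0, 'finger_gap': 0.9987739407552676}
```

View pics/s0.png

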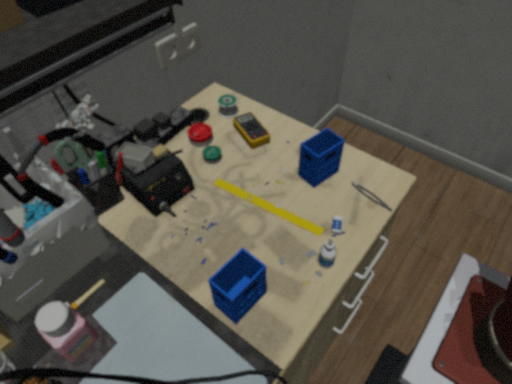

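View pics/d0.png

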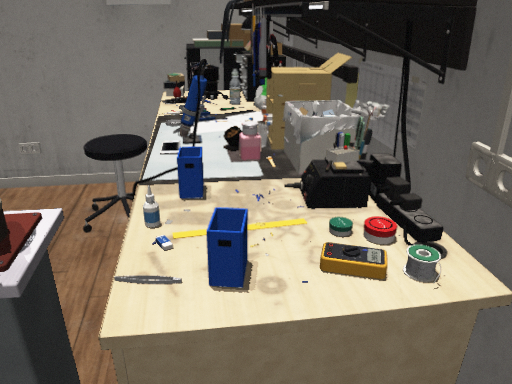

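The scene picture shows crate A (left, +y) at about (238,285) and crate B (right, -y) at (321,157). The tape runs from (216,182) to (322,231), with the dropper and eraser at its near end. The side picture agrees: B is at (228,247) and A at (190,173).

```bash
cat >> h.py <<'E'
def box(x,y,yaw,L,W,z0,z1):
    c,s=np.cos(yaw),np.sin(yaw)
    return np.array([[x+c*a*L/2-s*b*W/2,y+s*a*L/2+c*b*W/2,z] for a in(-1,1) for b in(-1,1) for z in(z0,z1)])
def blue(f):
    h=cv2.cvtColor(f,cv2.COLOR_RGB2HSV); return cv2.inRange(h,(108,140,40),(128,255,255))>0
def fit(fr,boxes,x0,L,W,H,win=1):
    from scipy.optimize import minimize
    ms={}
    for cam,(l,t,r,b) in boxes.items():
        m=np.zeros((384,512),bool); m[t:b,l:r]=blue(fr[cam])[t:b,l:r]
        ms[cam]=cv2.resize(m.astype(np.uint8),None,fx=4,fy=4,interpolation=cv2.INTER_NEAREST)>0
    def cost(p):
        s=0
        for cam,m in ms.items():
            q=proj(cam,box(p[0],p[1],p[2]/100,L,W,0,H))
            h=cv2.convexHull(((q+.5)*4).astype(np.float32)).astype(np.int32)
            k=np.zeros(m.shape,np.uint8);cv2.fillConvexPoly(k,h,1);k=k>0
            s+=1-(k&m).sum()/(k|m).sum()
        return s
    r=minimize(cost,x0,method='Nelder-Mead',options=dict(initial_simplex=np.array([x0]+[np.array(x0)+np.eye(3)[i]*[20,20,10] for i in range(3)]),xatol=.3,fatol=1e-4))
    return r.x,r.fun
E
python3 - <<'E'
from h import *
f={c:cv2.imread(p)[:,:,::-1].copy() for c,p in(('scene','pics/s0.png'),('side','pics/d0.png'))}
print(ray('scene',[[238,315],[318,182]]),ray('side',[[190,196],[228,283]]))
print('A',fit(f,{'scene':(200,240,275,335),'side':(172,140,208,205)},[500,200,0],60,90,110))
print('B',fit(f,{'scene':(290,122,350,192),'side':(202,200,255,292)},[520,-200,0],60,90,110))
print('dropper,eraser,tweez,multi,tin base',ray('scene',[[327,265],[336,224],[355,187],[389,208],[252,143],[212,158]]),ray('side',[[153,224],[162,244],[117,280],[181,282],[353,275],[342,234]]))
E
```

```text
[[ 451.94126893  249.07128211    0.        ]
 [ 513.57286196 -138.98799573    0.        ]] [[ 4.63174006e+02  1.87699910e+02  5.68434189e-14]
 [ 5.24355053e+02 -1.98021666e+02  0.00000000e+00]]
A (array([467.77812698, 219.92221703,  -2.59188095]), np.float64(0.3509241968515736))
B (array([ 529.19983452, -165.09381822,  -18.84016983]), np.float64(0.38432805563678196))
dropper,eraser,tweez,multi,tin base [[ 3.71682517e+02  4.97930041e+01  0.00000000e+00]
 [ 4.11121762e+02 -5.41636836e+01  0.00000000e+00]
 [ 4.31034131e+02 -1.80373177e+02  0.00000000e+00]
 [ 3.34105225e+02 -1.70620671e+02  0.00000000e+00]
 [ 7.36529463e+02 -1.51687826e+02  0.00000000e+00]
 [ 7.85519950e+02 -4.15055227e+01 -1.13686838e-13]] [[ 378.6180813    43.75847578    0.        ]
 [ 402.86759333  -47.35341       0.        ]
 [ 328.40691967 -164.47276721    0.        ]
 [ 442.25589865 -184.30408458    0.        ]
 [ 752.62769829 -206.47665746    0.        ]
 [ 784.9622848   -56.93484419    0.        ]]
```

```bash
python3 - <<'E'
s=open('h.py').read()
s=s.replace("        ms[cam]=","        u=np.argwhere(cv2.morphologyEx(m.astype(np.uint8),cv2.MORPH_OPEN,np.ones((3,3),np.uint8)))[:,::-1].astype(np.int32)\n        m=np.zeros((384,512),np.uint8);cv2.fillConvexPoly(m,cv2.convexHull(u),1)\n        ms[cam]=")
s=s.replace("(108,140,40)","(108,140,25)")
open('h.py','w').write(s)
E
python3 - <<'E'
from h import *
f={c:cv2.imread(p)[:,:,::-1].copy() for c,p in(('scene','pics/s0.png'),('side','pics/d0.png'))}
S={}
for n,b,x0 in(('A',{'scene':(200,240,275,335),'side':(172,140,208,205)},[468,220,0]),('B',{'scene':(290,122,350,192),'side':(202,200,255,292)},[529,-165,-10])):
  for c in b:print(n,c,fit(f,{c:b[c]},x0,60,90,110))
  x,e=fit(f,b,x0,60,90,110);print(n,x,e);S[n]=x
V=[]
for c in('scene','side'):
  g=cv2.resize(f[c],None,fx=3,fy=3)[:,:,::-1].copy()
  for x in S.values():
    for z in(0,110):
      q=proj(c,box(x[0],x[1],x[2]/100,60,90,z,z+.1))[[0,2,6,4]];cv2.polylines(g,[((q+.5)*3).astype(np.int32)],1,(0,255,255),1)
  V.append(g[350:1000,500:1100] if c=='scene' else g[400:1050,400:1000])
cv2.imwrite('pics/ov.png',cv2.resize(np.hstack(V),(800,433)))
m=look_for('side','multimeter');print(m[0]['extent'],ray('side',[[322,268],[385,277],[320,262]]),ray('scene',[[250,146],[270,136],[234,120]]))
E
```

```text
A scene (array([471.79830217, 218.00318511,   6.26348592]), np.float64(0.11612078121951752))
A side (array([467.31864738, 221.67190947,  -3.59873609]), np.float64(0.045621851995350626))
A [467.65609053 219.42615111  -3.8310443 ] 0.1738193533933734
B scene (array([ 530.32769087, -171.73109095,    3.76511614]), np.float64(0.1351887998923067))
B side (array([ 528.72887839, -163.18837362,  -19.8095115 ]), np.float64(0.02555009436114397))
B [ 528.81300861 -164.21541597  -19.01987438] 0.20975632191222016
[319.7, 241.1, 390.1, 274.9] [[ 702.92480845 -176.04289628    0.        ]
 [ 808.7095448  -221.68424277    0.        ]
 [ 705.20297748 -155.80667524    0.        ]] [[ 733.38798512 -138.93586398    0.        ]
 [ 714.00737413 -204.71070774    0.        ]
 [ 840.70971727 -197.45096501    0.        ]]
```

View pics/ov.png

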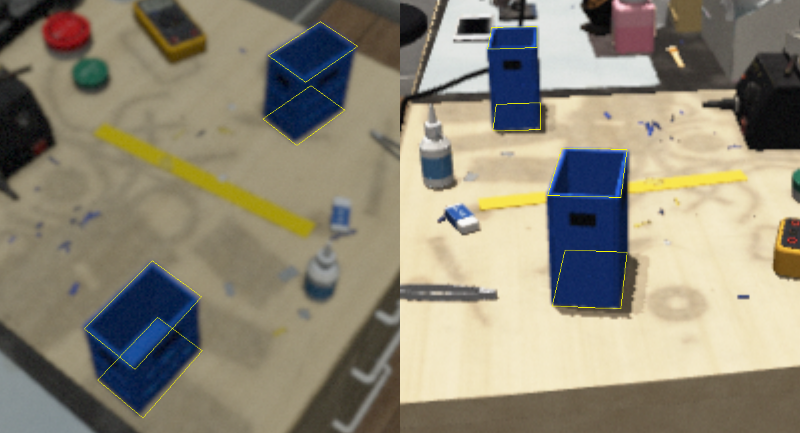

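Call:
{"name": "apply_moves", "arguments": {"motion": [{"x": 0.2, "y": 0.3, "az": -0.055}, {"x": 0.2, "y": 0.3, "az": -0.055}, {"x": 0.15, "y": 0.3, "az": -0.01}, {"x": 0.15, "y": 0.3}, {"x": 0.15, "y": 0.3}], "fingers": -0.1}}

```text
validation failed for argument at $.mo...
```

The overlay shows the fitted wireframes matching both crates: A is about (468,219) with yaw about 0, and B is about (529,-165) with yaw about -0.18. The move was refused, so I'll retry with full rows.

Call:
{"name": "apply_moves", "arguments": {"motion": [{"x": 0.2, "y": 0.3, "z": 0, "ax": 0, "ay": 0, "az": -0.055}, {"x": 0.2, "y": 0.3, "z": 0, "ax": 0, "ay": 0, "az": -0.055}, {"x": 0.15, "y": 0.3, "z": 0, "ax": 0, "ay": 0, "az": -0.01}, {"x": 0.15, "y": 0.3, "z": 0, "ax": 0, "ay": 0, "az": 0}, {"x": 0.15, "y": 0.3, "z": 0, "ax": 0, "ay": 0, "az": 0}], "fingers": -0.1}}

```text
t: 1.58
tcp_pos: [391.8, -331.2, 292.5]
eef_rot: [1.0, -0.001, 0.0, 0.0]
wrist_force: [0.6, 0.5, 0.4]
finger_gap: 0.518
finger_force: 0.0
```

Call:
{"name": "apply_moves", "arguments": {"motion": [{"x": 0.13, "y": 0.26, "z": 0, "ax": 0, "ay": 0, "az": -0.057}, {"x": 0.13, "y": 0.26, "z": 0, "ax": 0, "ay": 0, "az": 0}, {"x": 0, "y": 0.25, "z": -0.1, "ax": 0, "ay": 0, "az": 0}, {"x": 0, "y": 0, "z": -0.25, "ax": 0, "ay": 0, "az": 0}, {"x": 0, "y": 0, "z": -0.26, "ax": 0, "ay": 0, "az": 0}]}}

```text
t: 2.2
tcp_pos: [442.2, -181.9, 169.8]
eef_rot: [0.996, -0.084, 0.001, 0.0]
wrist_force: [0.4, -0.9, -1.3]
finger_gap: 0.453
finger_force: 0.0
```

Call:
{"name": "apply_moves", "arguments": {"motion": [{"x": 0, "y": 0, "z": 0, "ax": 0, "ay": 0, "az": 0}]}}

```text
t: 2.33
tcp_pos: [439.5, -181.6, 167.5]
eef_rot: [0.996, -0.085, -0.003, -0.001]
wrist_force: [0.4, -0.9, 0.4]
finger_gap: 0.448
finger_force: 0.0
```

Call:
{"name": "apply_moves", "arguments": {"motion": [{"x": 0, "y": 0.16, "z": 0, "ax": 0, "ay": 0, "az": 0}, {"x": 0.1, "y": -0.02, "z": 0, "ax": 0, "ay": 0, "az": 0}, {"x": 0.08, "y": -0.015, "z": 0, "ax": 0, "ay": 0, "az": 0}, {"x": 0.04, "y": -0.007, "z": 0, "ax": 0, "ay": 0, "az": 0}, {"x": 0.04, "y": -0.007, "z": 0, "ax": 0, "ay": 0, "az": 0}]}}

```text
t: 2.95
tcp_pos: [493.9, -160.6, 170.6]
eef_rot: [0.996, -0.085, -0.0, -0.0]
wrist_force: [-1.7, 1.0, 0.9]
finger_gap: 0.45
finger_force: 0.8
```

Call:
{"name": "apply_moves", "arguments": {"motion": [{"x": 0.05, "y": -0.009, "z": 0, "ax": 0, "ay": 0, "az": 0}, {"x": 0.05, "y": -0.009, "z": 0, "ax": 0, "ay": 0, "az": 0}, {"x": 0.05, "y": -0.009, "z": 0, "ax": 0, "ay": 0, "az": 0}, {"x": 0.05, "y": -0.009, "z": 0, "ax": 0, "ay": 0, "az": 0}]}}

```text
t: 3.45
tcp_pos: [534.5, -167.5, 170.2]
eef_rot: [0.996, -0.085, 0.0, -0.0]
wrist_force: [-0.9, 0.6, 0.4]
finger_gap: 0.447
finger_force: 0.1
```

Run:
```python
from h import *
a=save('scene','s1.png');b=save('side','d1.png')
cv2.imwrite('pics/v1.png',np.hstack([a[80:330,150:420],b[120:370,60:430]])[:,:,::-1])
```

```text
(no output)
```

View pics/v1.png

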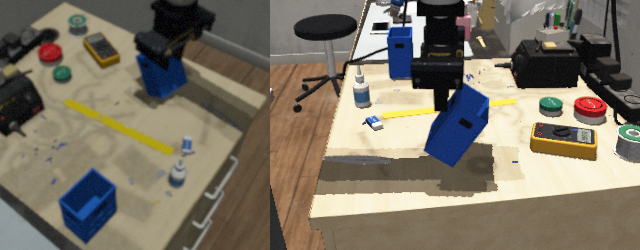

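Side view: B is tilted about 30° at crop (458,125), and it's pivoting cleanly. I'll keep pushing.

Call:
{"name": "apply_moves", "arguments": {"motion": [{"x": 0.05, "y": -0.009, "z": 0, "ax": 0, "ay": 0, "az": 0}, {"x": 0.05, "y": -0.009, "z": 0, "ax": 0, "ay": 0, "az": 0}, {"x": 0, "y": 0, "z": 0, "ax": 0, "ay": 0, "az": 0}, {"x": 0, "y": 0, "z": 0, "ax": 0, "ay": 0, "az": 0}, {"x": -0.1, "y": 0, "z": 0.1, "ax": 0, "ay": 0, "az": 0}]}}

```text
t: 4.18
tcp_pos: [533.1, -170.5, 189.0]
eef_rot: [0.996, -0.085, -0.001, -0.001]
wrist_force: [-0.7, -0.1, 0.1]
finger_gap: 0.45
finger_force: 0.0
```

Call:
{"name": "apply_moves", "arguments": {"motion": [{"x": -0.1, "y": 0, "z": 0.31, "ax": 0, "ay": 0, "az": 0.057}, {"x": -0.15, "y": 0.25, "z": 0.2, "ax": 0, "ay": 0, "az": 0}, {"x": -0.15, "y": 0.3, "z": 0, "ax": 0, "ay": 0, "az": 0}, {"x": -0.1, "y": 0.3, "z": 0, "ax": 0, "ay": 0, "az": 0}, {"x": -0.1, "y": 0.3, "z": 0, "ax": 0, "ay": 0, "az": 0}]}}

```text
t: 4.8
tcp_pos: [419.3, 49.2, 285.3]
eef_rot: [1.0, 0.004, 0.001, 0.0]
wrist_force: [0.1, 0.3, 0.2]
finger_gap: 0.449
finger_force: 0.0
```

Call:
{"name": "apply_moves", "arguments": {"motion": [{"x": 0, "y": 0.3, "z": 0, "ax": 0, "ay": 0, "az": 0}, {"x": 0, "y": 0.3, "z": 0, "ax": 0, "ay": 0, "az": 0}, {"x": 0, "y": 0, "z": 0, "ax": 0, "ay": 0, "az": 0}]}}

```text
t: 5.18
tcp_pos: [419.3, 172.2, 285.5]
eef_rot: [1.0, 0.008, 0.0, -0.001]
wrist_force: [0.2, -0.0, -1.3]
finger_gap: 0.45
finger_force: 0.0
```

Run:
```python
from h import *
a=save('scene','s2.png');b=save('side','d2.png')
cv2.imwrite('pics/v2.png',np.hstack([a[80:330,150:420],b[120:370,60:430]])[:,:,::-1])
print(read_state()['tcp_pos'])
```

```text
[420.18684047 167.71987417 284.96566206]
```

View pics/v2.png

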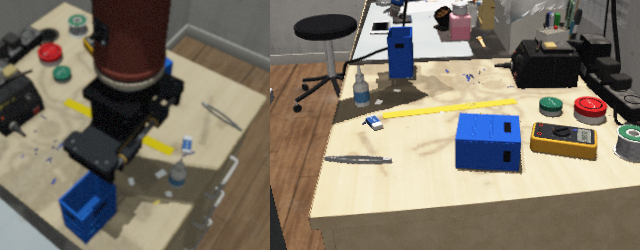

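B now lies on its side at crop (490,142), clear of the multimeter. Next I'll tip A.

Call:
{"name": "apply_moves", "arguments": {"motion": [{"x": -0.07, "y": 0.26, "z": 0, "ax": 0, "ay": 0, "az": 0}, {"x": 0, "y": 0, "z": 0, "ax": 0, "ay": 0, "az": 0}, {"x": 0, "y": 0, "z": -0.2, "ax": 0, "ay": 0, "az": 0}, {"x": 0, "y": 0, "z": -0.2, "ax": 0, "ay": 0, "az": 0}, {"x": 0, "y": 0, "z": -0.18, "ax": 0, "ay": 0, "az": 0}]}}

```text
t: 5.9
tcp_pos: [406.9, 217.4, 167.7]
eef_rot: [1.0, 0.003, 0.0, 0.001]
wrist_force: [0.4, -0.9, -0.5]
finger_gap: 0.45
finger_force: 0.0
```

Call:
{"name": "apply_moves", "arguments": {"motion": [{"x": 0.04, "y": 0, "z": 0, "ax": 0, "ay": 0, "az": 0}, {"x": 0.04, "y": 0, "z": 0, "ax": 0, "ay": 0, "az": 0}, {"x": 0.04, "y": 0, "z": 0, "ax": 0, "ay": 0, "az": 0}]}}

```text
t: 6.28
tcp_pos: [432.1, 219.6, 170.6]
eef_rot: [1.0, 0.004, 0.001, -0.0]
wrist_force: [-0.2, 0.1, 1.2]
finger_gap: 0.45
finger_force: 0.7
```

Call:
{"name": "apply_moves", "arguments": {"motion": [{"x": 0.05, "y": 0, "z": 0, "ax": 0, "ay": 0, "az": 0}, {"x": 0.05, "y": 0, "z": 0, "ax": 0, "ay": 0, "az": 0}, {"x": 0.05, "y": 0, "z": 0, "ax": 0, "ay": 0, "az": 0}, {"x": 0.05, "y": 0, "z": 0, "ax": 0, "ay": 0, "az": 0}, {"x": 0.05, "y": 0, "z": 0, "ax": 0, "ay": 0, "az": 0}]}}

```text
t: 6.9
tcp_pos: [481.2, 219.6, 169.0]
eef_rot: [1.0, 0.004, -0.0, -0.0]
wrist_force: [0.0, -0.2, 0.1]
finger_gap: 0.453
finger_force: 0.0
```

Call:
{"name": "apply_moves", "arguments": {"motion": [{"x": 0.05, "y": 0, "z": 0, "ax": 0, "ay": 0, "az": 0}, {"x": 0, "y": 0, "z": 0, "ax": 0, "ay": 0, "az": 0}, {"x": 0, "y": 0, "z": 0, "ax": 0, "ay": 0, "az": 0}, {"x": -0.1, "y": 0, "z": 0.1, "ax": 0, "ay": 0, "az": 0}, {"x": -0.1, "y": 0, "z": 0.3, "ax": 0, "ay": 0, "az": 0}]}}

```text
t: 7.52
tcp_pos: [448.7, 218.7, 246.8]
eef_rot: [1.0, 0.004, -0.003, 0.001]
wrist_force: [1.9, -0.4, 0.6]
finger_gap: 0.447
finger_force: 0.0
```

Call:
{"name": "apply_moves", "arguments": {"motion": [{"x": -0.1, "y": -0.2, "z": 0.2, "ax": 0, "ay": 0, "az": 0}, {"x": 0, "y": -0.3, "z": 0.1, "ax": 0, "ay": 0, "az": 0}, {"x": 0, "y": -0.3, "z": 0, "ax": 0, "ay": 0, "az": 0}, {"x": 0, "y": 0, "z": 0, "ax": 0, "ay": 0, "az": 0}]}}

```text
t: 8.02
tcp_pos: [430.4, 56.0, 308.3]
eef_rot: [1.0, 0.001, 0.0, 0.001]
wrist_force: [0.6, 1.4, 0.3]
finger_gap: 0.449
finger_force: 0.0
```

Run:
```python
from h import *
a=save('scene','s3.png');b=save('side','d3.png');w=save('wrist','w3.png')
cv2.imwrite('pics/v3.png',np.vstack([np.hstack([a[80:330,150:420],b[120:370,60:430]]),cv2.resize(w,(640,300))])[:,:,::-1])
print(read_state()['tcp_pos'])
```

```text
[430.49660252  61.25823533 308.18932461]
```

View pics/v3.png

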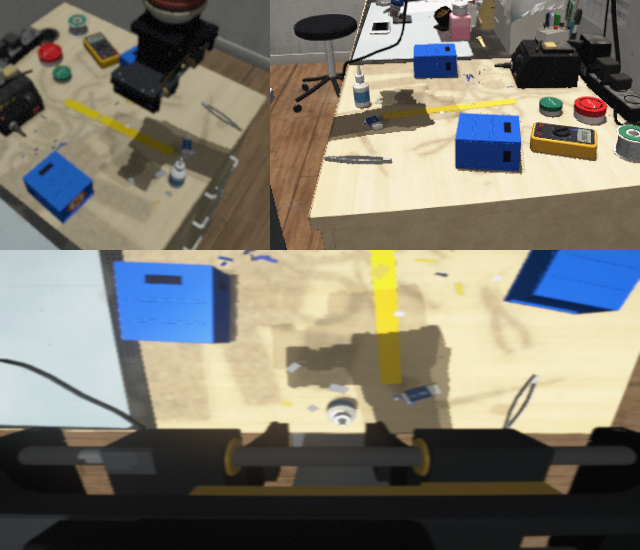

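Both crates are down. The scene view shows something orange on A's underside at crop (75,205), so I'll check that and fit A's lying pose.

Run:
```python
from h import *
f={c:cv2.imread(p)[:,:,::-1].copy() for c,p in(('scene','pics/s3.png'),('side','pics/d3.png'))}
h=cv2.cvtColor(f['scene'],cv2.COLOR_RGB2HSV);o=cv2.inRange(h,(3,100,60),(20,255,255));v,u=np.nonzero(o[220:310,160:250]);print('orange',len(u),u.mean()+160,v.mean()+220)
for n,b,x0 in(('A',{'scene':(165,225,252,308),'side':(172,155,222,202)},[553,219,0]),('B',{'side':(235,225,325,295)},[612,-178,-15])):
  x,e=fit(f,b,x0,110,90,60);print(n,x,e)
g=cv2.resize(f['scene'][220:310,160:260],None,fx=4,fy=4,interpolation=cv2.INTER_CUBIC)
cv2.imwrite('pics/a.png',g[:,:,::-1])
```

```text
orange 51 226.45098039215685 281.1764705882353
A [554.62855155 215.99655022 -11.54995696] 0.865938078925368
B [ 615.38185007 -184.42305403  -22.30291511] 0.0262575243894001
```

View pics/a.png

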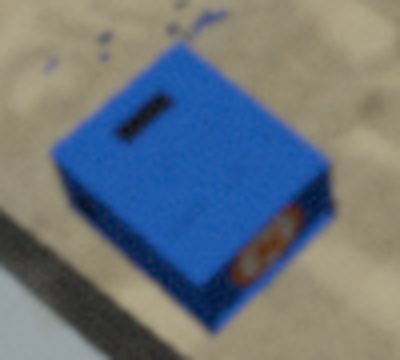

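A carries the orange and white stamp, at crop (265,245), so A is the one to push. I'll get its corners from the top face at z=60.

Run:
```python
from h import *
q=np.array([[180,40],[52,152],[212,288],[330,160]])/4+[160,220]-.4
P=ray('scene',q,60);print(P.round(1),P.mean(0),[np.linalg.norm(P[i]-P[i-1]).round(1) for i in range(4)])
```

```text
[[607.9 166.1  60. ]
 [612.6 254.3  60. ]
 [499.9 259.9  60. ]
 [499.5 173.9  60. ]] [554.97762911 213.55098918  60.        ] [np.float64(108.7), np.float64(88.3), np.float64(112.8), np.float64(86.0)]
```

Call:
{"name": "apply_moves", "arguments": {"motion": [{"x": 0.1, "y": 0.23, "z": 0, "ax": 0, "ay": 0, "az": 0.055}, {"x": 0.1, "y": 0.23, "z": 0, "ax": 0, "ay": 0, "az": 0.055}, {"x": 0.1, "y": 0.23, "z": 0, "ax": 0, "ay": 0, "az": 0.055}, {"x": 0.1, "y": 0.23, "z": 0, "ax": 0, "ay": 0, "az": 0.055}, {"x": 0.1, "y": 0.2, "z": 0, "ax": 0, "ay": 0, "az": 0.055}]}}

```text
t: 8.8
tcp_pos: [530.2, 288.1, 308.1]
eef_rot: [0.904, 0.427, 0.0, -0.001]
wrist_force: [0.1, 0.2, 0.1]
finger_gap: 0.447
finger_force: 0.0
```

Call:
{"name": "apply_moves", "arguments": {"motion": [{"x": 0.05, "y": 0.1, "z": 0, "ax": 0, "ay": 0, "az": 0.055}, {"x": 0.05, "y": 0.1, "z": 0, "ax": 0, "ay": 0, "az": 0.055}, {"x": 0, "y": 0, "z": 0, "ax": 0, "ay": 0, "az": 0.055}, {"x": 0, "y": 0, "z": 0, "ax": 0, "ay": 0, "az": 0.055}, {"x": 0, "y": 0, "z": 0, "ax": 0, "ay": 0, "az": 0}]}}

```text
t: 9.43
tcp_pos: [549.9, 326.0, 307.9]
eef_rot: [0.709, 0.705, -0.0, -0.001]
wrist_force: [-0.3, 0.2, -0.6]
finger_gap: 0.448
finger_force: 0.0
```

Run:
```python
from h import *
s=read_state();print(s['joints'],s['tcp_pos'],s['eef_rot'])
from scipy.spatial.transform import Rotation as R;print(R.from_quat(s['eef_rot']).as_matrix()[:,1])
print(ray('side',[[165,205],[190,180]]),ray('scene',[[160,272],[190,297],[205,310]]))
```

```text
[ 0.06520417  0.44908452 -0.91980796  1.43241351  0.35427439  1.43394482
 -0.85957775] [549.89572351 325.96216993 307.91309098] [ 7.09056094e-01  7.05151507e-01 -6.59763846e-07 -8.98330779e-04]
[ 0.99998395 -0.00552109 -0.00127486]
[[4.01317439e+02 1.41124636e+02 0.00000000e+00]
 [4.64537429e+02 2.98928926e+02 5.68434189e-14]] [[643.32892274 277.21408898   0.        ]
 [553.05432912 279.0877892    0.        ]
 [510.2152965  280.77766312   0.        ]]
```

Call:
{"name": "apply_moves", "arguments": {"motion": [{"x": 0.025, "y": -0.19, "z": 0, "ax": 0, "ay": 0, "az": 0}, {"x": 0, "y": 0, "z": -0.25, "ax": 0, "ay": 0, "az": 0}, {"x": 0, "y": 0, "z": -0.25, "ax": 0, "ay": 0, "az": 0}, {"x": 0, "y": 0, "z": -0.25, "ax": 0, "ay": 0, "az": 0}, {"x": 0, "y": 0, "z": 0, "ax": 0, "ay": 0, "az": 0}]}}

```text
t: 10.05
tcp_pos: [553.7, 285.7, 154.9]
eef_rot: [0.71, 0.704, -0.003, -0.001]
wrist_force: [0.2, -0.1, 0.4]
finger_gap: 0.448
finger_force: 0.0
```

Call:
{"name": "apply_moves", "arguments": {"motion": [{"x": 0, "y": 0, "z": -0.15, "ax": 0, "ay": 0, "az": 0}, {"x": 0, "y": 0, "z": -0.1, "ax": 0, "ay": 0, "az": 0}, {"x": 0, "y": 0, "z": 0, "ax": 0, "ay": 0, "az": 0}]}}

```text
t: 10.42
tcp_pos: [555.5, 286.4, 108.1]
eef_rot: [0.71, 0.704, -0.001, -0.0]
wrist_force: [-0.5, -0.4, 0.6]
finger_gap: 0.449
finger_force: 0.0
```

Call:
{"name": "apply_moves", "arguments": {"motion": [{"x": 0, "y": 0, "z": -0.075, "ax": 0, "ay": 0, "az": 0}, {"x": 0, "y": -0.04, "z": 0, "ax": 0, "ay": 0, "az": 0}, {"x": 0, "y": -0.04, "z": 0, "ax": 0, "ay": 0, "az": 0}, {"x": 0, "y": -0.05, "z": 0, "ax": 0, "ay": 0, "az": 0}, {"x": 0, "y": -0.05, "z": 0, "ax": 0, "ay": 0, "az": 0}]}}

```text
t: 11.05
tcp_pos: [555.9, 249.8, 93.5]
eef_rot: [0.71, 0.705, 0.0, -0.0]
wrist_force: [0.4, 1.7, 0.1]
finger_gap: 0.453
finger_force: 1.0
```

Call:
{"name": "apply_moves", "arguments": {"motion": [{"x": 0, "y": -0.075, "z": 0, "ax": 0, "ay": 0, "az": 0}, {"x": 0, "y": -0.075, "z": 0, "ax": 0, "ay": 0, "az": 0}, {"x": 0, "y": -0.075, "z": 0, "ax": 0, "ay": 0, "az": 0}, {"x": 0, "y": -0.075, "z": 0, "ax": 0, "ay": 0, "az": 0}, {"x": 0, "y": -0.075, "z": 0, "ax": 0, "ay": 0, "az": 0}]}}

```text
t: 11.68
tcp_pos: [555.8, 174.4, 93.2]
eef_rot: [0.71, 0.705, 0.0, -0.0]
wrist_force: [0.4, 3.0, 2.4]
finger_gap: 0.453
finger_force: 1.7
```

Run:
```python
from h import *
a=save('scene','s4.png');b=save('side','d4.png')
cv2.imwrite('pics/v4.png',np.hstack([a[80:330,150:420],b[120:370,60:430]])[:,:,::-1])
print(read_state()['tcp_pos'])
```

```text
[555.97335153 172.37127307  92.7107487 ]
```

View pics/v4.png

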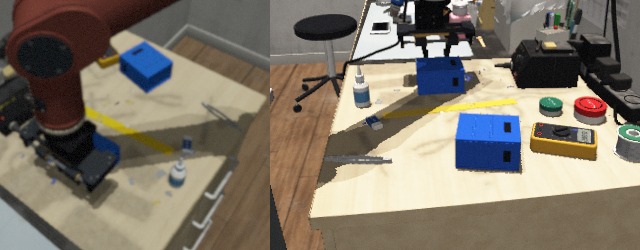

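The crate is sliding squarely towards the tape, at side-crop (440,75). I'll continue to TCP y of about 55.

Call:
{"name": "apply_moves", "arguments": {"motion": [{"x": 0, "y": -0.075, "z": 0, "ax": 0, "ay": 0, "az": 0}, {"x": 0, "y": -0.075, "z": 0, "ax": 0, "ay": 0, "az": 0}, {"x": 0, "y": -0.075, "z": 0, "ax": 0, "ay": 0, "az": 0}, {"x": 0, "y": -0.075, "z": 0, "ax": 0, "ay": 0, "az": 0}, {"x": 0, "y": -0.075, "z": 0, "ax": 0, "ay": 0, "az": 0}]}}

```text
t: 12.4
tcp_pos: [555.6, 99.0, 93.0]
eef_rot: [0.71, 0.705, -0.0, -0.0]
wrist_force: [-0.5, 1.4, -1.6]
finger_gap: 0.45
finger_force: 0.6
```

Call:
{"name": "apply_moves", "arguments": {"motion": [{"x": 0, "y": -0.075, "z": 0, "ax": 0, "ay": 0, "az": 0}, {"x": 0, "y": -0.06, "z": 0, "ax": 0, "ay": 0, "az": 0}, {"x": 0, "y": -0.05, "z": 0, "ax": 0, "ay": 0, "az": 0}, {"x": 0, "y": -0.03, "z": 0, "ax": 0, "ay": 0, "az": 0}, {"x": 0, "y": 0, "z": 0, "ax": 0, "ay": 0, "az": 0}]}}

```text
t: 13.02
tcp_pos: [555.8, 56.9, 93.2]
eef_rot: [0.71, 0.704, -0.0, 0.0]
wrist_force: [0.7, 0.7, -1.0]
finger_gap: 0.452
finger_force: 0.0
```

Run:
```python
from h import *
b=save('side','d5.png')
print(read_state()['tcp_pos'])
g=cv2.resize(b[170:240,200:300],None,fx=4,fy=4)
for yy in(-50,0,50):
  q=proj('side',box(555,yy,-.03,110,90,0,60)); print(yy,q.min(0),q.max(0))
print([np.round(r['extent']) for r in look_for('side','stamped_crate')])
f={'side':b};print(fit(f,{'side':(205,165,300,238)},[555,0,0],110,90,60))
cv2.imwrite('pics/v5.png',cv2.resize(b[140:300,150:350],None,fx=3,fy=3)[:,:,::-1])
```

```text
[555.82342422  57.24383042  93.21554804]
-50 [207.84435483 203.58358074] [265.63324432 252.66611317]
0 [206.68065533 194.20767716] [261.30216152 240.00987482]
50 [205.63021853 185.69921157] [257.40543592 228.59580146]
[array([207., 193., 263., 238.])]
(array([565.51328735,   2.03436142,  12.88681484]), np.float64(0.20180780411211785))
```

View pics/v5.png

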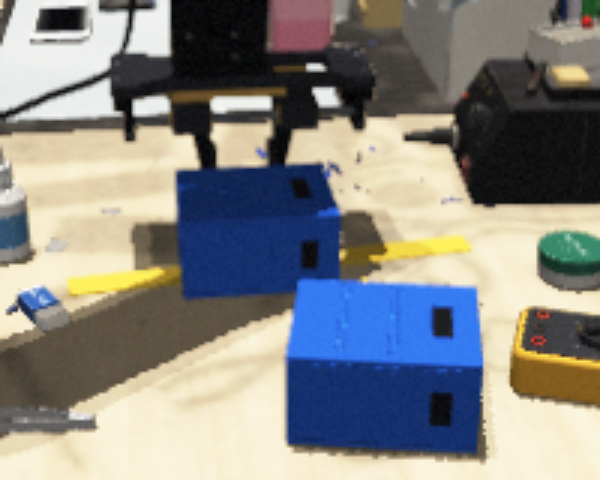

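The crate lies across the tape, spanning (178-340,165-297) in the crop, and is centred to within about 5 mm. I'll retreat and verify.

Call:
{"name": "apply_moves", "arguments": {"motion": [{"x": 0, "y": 0.15, "z": 0, "ax": 0, "ay": 0, "az": 0}, {"x": 0, "y": 0.2, "z": 0.1, "ax": 0, "ay": 0, "az": 0}, {"x": -0.1, "y": 0.3, "z": 0.3, "ax": 0, "ay": 0, "az": 0}, {"x": -0.1, "y": 0.3, "z": 0.3, "ax": 0, "ay": 0, "az": 0}, {"x": 0, "y": 0.3, "z": 0.3, "ax": 0, "ay": 0, "az": 0}]}}

```text
t: 13.75
tcp_pos: [525.7, 259.4, 245.0]
eef_rot: [0.709, 0.705, -0.0, 0.0]
wrist_force: [1.5, -0.1, 0.1]
finger_gap: 0.446
finger_force: 0.0
```

Call:
{"name": "apply_moves", "arguments": {"motion": [{"x": 0, "y": 0, "z": 0.3, "ax": 0, "ay": 0, "az": 0}, {"x": 0, "y": 0, "z": 0, "ax": 0, "ay": 0, "az": 0}, {"x": 0, "y": 0, "z": 0, "ax": 0, "ay": 0, "az": 0}]}}

```text
t: 14.12
tcp_pos: [526.9, 257.5, 302.9]
eef_rot: [0.71, 0.705, -0.0, 0.0]
wrist_force: [-0.4, -0.1, -0.3]
finger_gap: 0.449
finger_force: 0.0
```

Run:
```python
from h import *
for c in('scene','side'):
  save(c,c+'6.png')
  for r in look_for(c,'stamped_crate')[:3]:print(c,np.round(r['extent']),r['conf'])
  for y in(-20,0,20):
    q=proj(c,box(555,y,-.03,110,90,0,60));print(y,q.min(0).round(),q.max(0).round())
for n in['dropper','eraser','tweezers','multimeter','flux_tin']:
  for r in look_for('side',n)[:1]:print(n,np.round(r['extent']))
```

```text
scene [241. 169. 299. 232.] 0.97
scene [213. 178. 324. 234.] 0.18
-20 [246. 166.] [308. 228.]
0 [241. 170.] [304. 233.]
20 [235. 175.] [299. 239.]
side [210. 195. 263. 239.] 0.96
-20 [207. 198.] [263. 245.]
0 [207. 194.] [261. 240.]
20 [206. 191.] [260. 235.]
dropper [143. 187. 160. 225.]
eraser [155. 236. 170. 252.]
tweezers [115. 273. 183. 286.]
multimeter [320. 241. 388. 278.]
flux_tin [331. 216. 354. 237.]
```

View pics/scene6.png

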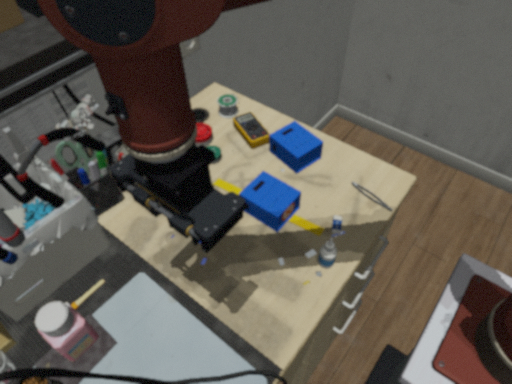

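The stamped crate lies centred over the tape at (270,200), B rests at (296,146), and the bystanders haven't moved. I'll hand it in.

```bash
python3 -c "
from station import job_done;print(job_done())"
```

```text
the job is handed in; nothing more can be done
None
```

I tipped both crates onto their sides and pushed the stamped one (the left crate) onto the yellow tape, centred to within about 5 mm by my measurement. The plain crate lies where it fell, the other items appear unmoved in the last pictures, and I handed the job in after about 14 s of robot time without a verdict being shown.

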